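# Pull the locking pin and hold the cover over its screw holes

### The arm

A 6-joint arm with a two-finger parallel gripper is mounted at the origin on a cart in front of the work surface, level with it; the furniture and walls round the work are solid. World frame = base frame: x ahead of the robot, y to its left, z up, the work surface at z = 0. Lengths are in m, angles in rad, forces in N, time in s.
With the tool pointing down it reaches from about 0.275 to 0.85 m from the base axis. Payload 19 kg.
Tool frame: the origin (TCP) lies between the finger pads; the fingertips stand 11 mm ahead of it and the grasp point (between the pads) lies 8 mm behind it; z points along the fingers, y is the line along which they close (so a half turn about z gives the same grasp; the last joint's range is limited). The gripper opens to 85 mm and grips with 20 to 120 N. Pads are 22 mm wide; open, the fingers measure 114 mm over their backs; the gripper's body (76 mm by 85 mm) begins 54 mm behind the grasp point. The pads swing forward as they close: fully open they stand 13 mm farther back than shut.
Start: joints at [-1.333, 0.15, 1.437, -0, 1.554, -0.134], TCP at [0.209, -0.536, 0.242] pointing down, gripper open.
Joint ranges: [-2.8, 2.8], [-0.68, 2.1], [0.12, 2.68], [-1.39, 4.53], [0.16, 2.79], [-2.81, 2.81]. Speed limits (rad/s): [1.89, 1.89, 2.22, 3.01, 3.01, 3.01].

### API

Orientations are given as a rotation vector (axis times angle).
In Python, from rig import robot gives the robot as it stands.
- The arm moves only by the tool move_arm, never from a script. Its argument "moves" is a list of rows, each an object of numbers: "tx", "ty", "tz": the shift along the tool's x, y, z in m; "ax", "ay", "az": the turn, a rotation vector about the tool's x, y, z in degrees; "gripper": the finger opening in m, from 0 to 0.0854. A call has 1 to 8 rows; each row is the pose to reach, as a shift and turn from the pose commanded when the call began, along the tool's axes at that moment; what a row does not reach only later rows make up. A row lasts 1/10 s, in which the tool goes at most 50 mm and 8.59 degrees, less where a joint would pass 70% of its speed; a pose out of reach is approached as far as the arm can. A call with a gripper value outside its range is refused whole. The fingers move at their own pace and stop on an object; "force" is the grip in N (left out, the last holds). Time passes only in rows, so rows that repeat a pose let the fingers close. It gives the time, the measured TCP pose, the force, the opening and the grip force at its end, in the units of the state.
- robot.observe(): the state, without advancing time (a new reading comes with each control period).
- robot.grab_frame(name): name is "scene" or "top" or "wrist"; returns a dict with "frame" (420x560x3 uint8, red, green, blue), "intrinsics" (3x3 intrinsics, pixels), "rvec" (rotation vector, rad) and "tvec" (3), from world to camera coordinates, as OpenCV has them. Camera axes: x right, y down, z forward; pixel columns grow to the right and rows downward; lengths in m; the calibration is good to about 2 mm. A picture is of the moment at which its call begins. There is no depth.
- robot.close_job(): hands the job in; it is judged then, once.
The state is a dict: "clock": time; "joint_pos": joint angles; "joint_velocities": joint speeds; "joint_efforts": joint torques, N m; "eef_pos": TCP position; "ee_rot": TCP orientation; "force": force on the tool from outside, world axes, zero at the start; "wrist_torque": the same for the moment, N m; "gripper_width": finger opening in m; "grasp_force": force on a finger pad.
Only numpy, scipy, OpenCV 4.12 (cv2) and the standard library are available. Lean on these libraries where they do the work, as an engineer would, in place of code of your own. Each camera call takes 0.05 s, during which the arm holds its last target. There are 200 camera calls.

### The job

Draw the locking pin up out of the bore in the middle of the housing's flange and park it in the notch of the bracket on the housing's side, hanging upright by its collar and let go. Then pick up the loose cover plate by its handle and hold it level over the flange, about a centimetre above it and not touching it, with its four holes straight above the four threaded holes (either way round) so that the screws can be started; finish while still holding it there. Leave the cup, the hex key and the timer where they are.

Things in the scene. Friction and masses are not known exactly. Their poses are not given: they have to be found in the camera images.
- housing: Fixed grey housing, flange on top. Origin: centre of its underside, on the table. Flange 100 mm (own x) by 130 mm (own y), top 70 mm above the table; in its middle a vertical 15 mm through bore, at x = +-36, y = +-51 mm four 7 mm threaded holes. On its own +y side a dark notched bracket, 44 mm wide, 8 mm thick, to y = 109 mm, top at z = 64 mm (6 mm below the flange).
- flange_top (a point): Centre of the flange's top face, on the bore's axis, 70 mm above the table; axes as the housing's.
- notch (a point): Parking place, on the bracket's top face: the pin's axis should pass here. The notch is a 16 mm wide slot from y = -9 mm of this point to the bracket's outer end at y = +16 mm, open above, below and at that end. 93 mm from the bore's axis along the housing's +y, 64 mm above the table; axes as the housing's.
- thread_a (a point): Mouth of the threaded hole at x = -36, y = -51 mm of the housing, in the flange's top face.
- thread_b (a point): Mouth of the threaded hole at the other end of the diagonal, at x = +36, y = +51 mm of the housing.
- pin: Loose steel pin, about 0.12 kg, at the start in the bore, its collar on the flange. Origin: on its axis at the collar's underside; z up. Below it a 12 mm round shank, 45 mm long, tapered end; above it a collar 26 mm wide, 5 mm thick, then a round head to grip, 20 mm in diameter, 5 to 41 mm above the origin. Parked, its collar rests on the bracket, the shank hanging in the notch.
- cover: Loose flat aluminium cover plate, about 0.3 kg, lying on the table, handle up. Origin: centre of its underside. 96 mm (own x) by 126 mm (own y), 6 mm thick, with four 11 mm holes at x = +-36, y = +-51 mm, and a bridge handle in its middle along its own y.
- handle (a point): Middle of the cover's handle bar, 36 mm above the cover's underside; axes as the cover's. The bar is 14 mm wide (own x), 70 mm long (own y) and 16 mm tall, its underside 22 mm above the plate's top face; grip it across own x.
- hole_a (a point): Hole at x = -36, y = -51 mm of the cover, at the underside.
- hole_b (a point): Hole at the other end of the diagonal, at x = +36, y = +51 mm of the cover, at the underside.
- cup: White cast cup, 63 mm wide and 76 mm tall, loose bystander beyond the work. Origin: centre of its underside.
- hexkey: Black hex key, 34 x 97 x 7 mm, loose bystander lying beyond the work at the right. Origin: centre of its underside.
- kitchen_timer: White timer with a red dial, 62 x 62 x 45 mm, loose bystander at the left. Origin: centre of its underside.
Not all that is in view belongs to the job. Of the things shaped like the cover, the aluminium one is meant.

How it is judged:
By the outcome, as a careful person would: the job done as asked, in the order asked, and still so for the second after the job is handed in, while the arm keeps its last pose, push and grip.
It also fails if it takes over 67 s, if anything falls off the work surface, if the arm or the gripper's body presses on something with over 40 N, if the wrist force passes 120 N, or if a joint passes its speed limit or range.

## Working session

There is one attempt and no reset: what is moved stays moved. The work goes in short steps, Python scripts to look and compute and a tool call to move; the robot and the scene stay as the last step left them, time stands still between calls to the robot, and variables do not carry over. Pictures are saved under pics/ and viewed, at most 10 in all, crops included, and the job is handed in when it is done.

Besides the shell and the picture viewer there is one more tool, called after "Emit:" as name(argument=value, ...) on one line, values as JSON. move_arm: Moves the arm, as the interface text tells. Its arguments: {"type":"object","properties":{"moves":{"type":"array"},"force":{"type":"number"}},"required":["moves"]}

```bash
mkdir -p pics; ls; python3 - <<'E'
from rig import robot
import cv2, numpy as np, pickle
d={}
for n in ["scene","top","wrist"]:
    f=robot.grab_frame(n); d[n]=f
    cv2.imwrite(f"pics/{n}0.png",f["frame"][:,:,::-1])
    R=cv2.Rodrigues(np.array(f["rvec"],float))[0]; print(n,f["intrinsics"],(-R.T@np.array(f["tvec"]).reshape(3)).round(3))
pickle.dump(d,open("f0.pkl","wb"))
s=robot.observe(); print(s)
E
```

```text
pics
scene [[378.89830206   0.         277.04176206]
 [  0.         378.89830206 210.77772442]
 [  0.           0.           1.        ]] [ 0.813 -0.539  0.774]
top [[539.6475715    0.         285.86257537]
 [  0.         539.6475715  206.73400234]
 [  0.           0.           1.        ]] [0.325 0.085 1.69 ]
wrist [[340.97609629   0.         281.02613772]
 [  0.         340.97609629 213.25261963]
 [  0.           0.           1.        ]] [ 0.282 -0.508  0.373]
{'clock': 0.15, 'joint_pos': array([-1.33297881e+00,  1.50841148e-01,  1.43779889e+00,  5.75484745e-06,
        1.55380158e+00, -1.34014392e-01]), 'joint_velocities': array([-1.64635519e-04, -6.81086326e-04, -2.73346720e-03,  5.81430642e-04,
       -7.15243410e-04, -3.50406932e-06]), 'joint_efforts': array([ 3.16085650e-03, -7.13381052e+01, -5.71042192e+01, -9.37922141e-05,
        7.14139722e-03,  7.00386795e-05]), 'eef_pos': array([ 0.20884892, -0.53556251,  0.24187353]), 'ee_rot': array([-3.08662122e+00, -5.80556356e-01,  6.01393399e-05]), 'force': array([0.16832293, 0.13535188, 0.63980222]), 'wrist_torque': array([ 0.01074782, -0.03355578, -0.02598692]), 'grasp_force': 0.0, 'gripper_width': 0.08540748372454207}
```

View pics/scene0.png

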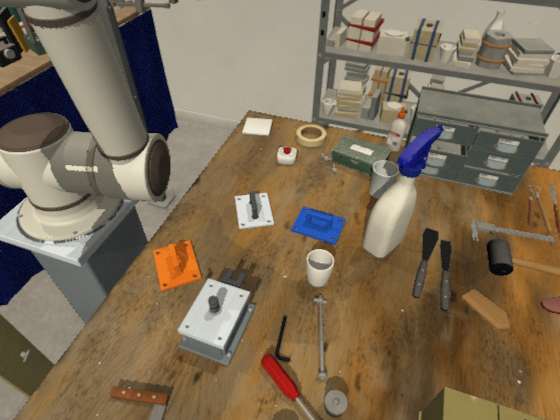

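View pics/top0.png

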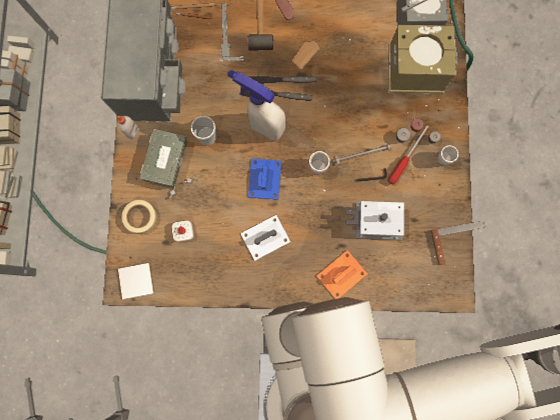

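The scene picture shows the housing at about (215,318), the pin head at (214,303), the dark bracket at (235,280) and the aluminium cover at (254,210). The orange and blue plates are decoys. In the top view the housing is at (383,219) with its bracket to the left (world +y), and the cover is at (265,238).

```bash
cat > h.py <<'E'
import cv2, numpy as np
from itertools import permutations
def cam(f):
    R=cv2.Rodrigues(np.array(f["rvec"],float))[0]; t=np.array(f["tvec"],float).reshape(3)
    return np.array(f["intrinsics"],float),R,t
def ray(f,p):
    K,R,t=cam(f); d=R.T@np.linalg.inv(K)@np.array([p[0],p[1],1.]); return -R.T@t,d
def onplane(f,p,z):
    c,d=ray(f,p); return c+d*(z-c[2])/d[2]
def proj(f,P):
    K,R,t=cam(f); q=(R@np.asarray(P,float).reshape(-1,3).T).T+t; q=q@K.T; return q[:,:2]/q[:,2:]
def tri(fs,ps):
    A=np.zeros((3,3));b=np.zeros(3);L=[]
    for f,p in zip(fs,ps):
        c,d=ray(f,p); d=d/np.linalg.norm(d); M=np.eye(3)-np.outer(d,d); A+=M;b+=M@c;L.append((M,c))
    X=np.linalg.solve(A,b); return X,max(np.linalg.norm(M@(X-c)) for M,c in L)
def quad(f,seed,thr=(150,60),amin=200):
    """bright unsaturated blob nearest seed -> 4 corners, contour"""
    hsv=cv2.cvtColor(f["frame"],cv2.COLOR_RGB2HSV)
    m=((hsv[...,2]>thr[0])&(hsv[...,1]<thr[1])).astype(np.uint8)*255
    cs,_=cv2.findContours(m,cv2.RETR_EXTERNAL,cv2.CHAIN_APPROX_NONE)
    cs=[c for c in cs if cv2.contourArea(c)>amin]
    c=min(cs,key=lambda c:-cv2.pointPolygonTest(c,tuple(map(float,seed)),True))
    h=cv2.convexHull(c); L=cv2.arcLength(h,True)
    for e in np.linspace(.01,.15,40):
        q=cv2.approxPolyDP(h,e*L,True)
        if len(q)<=4: break
    return q.reshape(-1,2).astype(float),c
E
python3 - <<'E'
from h import *; import pickle
d=pickle.load(open("f0.pkl","rb")); T,S=d["top"],d["scene"]
for n,st,ss,z in [("flange",(395,210),(225,320),.07),("cover",(255,245),(245,215),.006)]:
    qt,ct=quad(T,st);qs,cs=quad(S,ss)
    print(n,cv2.contourArea(ct),cv2.contourArea(cs),qt.tolist(),qs.tolist())
    for f,q in((T,qt),(S,qs)):
        P=np.array([onplane(f,p,z) for p in q]); c=P.mean(0); print(" c",c.round(3),"sides",np.linalg.norm(P-np.roll(P,-1,0),axis=1).round(3))
    for a in qt:
        X=min((tri((T,S),(a,b)) for b in qs),key=lambda r:r[1]); print("  tri",X[0].round(4),round(X[1],4))
def crop(f,c,w,h,s=(400,300)): 
    x,y=c; return cv2.resize(f["frame"][y-h//2:y+h//2,x-w//2:x+w//2],s,interpolation=cv2.INTER_CUBIC)
im=np.vstack([np.hstack([crop(T,(375,220),80,60),crop(T,(265,238),80,60)]),np.hstack([crop(S,(215,315),120,90),crop(S,(254,210),80,60)])])
cv2.imwrite("pics/c0.png",im[:,:,::-1])
E
```

```text
flange 1355.0 2832.0 [[361.0, 201.0], [402.0, 202.0], [403.0, 234.0], [360.0, 233.0]] [[208.0, 279.0], [249.0, 292.0], [223.0, 348.0], [178.0, 331.0]]
 c [ 0.566 -0.202  0.07 ] sides [0.125 0.098 0.13  0.098]
 c [ 0.564 -0.205  0.07 ] sides [0.098 0.131 0.099 0.13 ]
  tri [ 0.6142 -0.1403  0.071 ] 0.0009
  tri [ 0.5847 -0.2308  0.2316] 0.0012
  tri [ 0.5154 -0.268   0.0685] 0.0018
  tri [ 0.516  -0.1378  0.0683] 0.0015
cover 1208.5 856.5 [[276.0, 215.0], [290.0, 241.0], [255.0, 260.0], [241.0, 233.0]] [[267.0, 193.0], [273.0, 224.0], [239.0, 228.0], [235.0, 196.0]]
 c [0.505 0.151 0.006] sides [0.093 0.124 0.096 0.124]
 c [0.504 0.15  0.006] sides [0.125 0.093 0.127 0.095]
  tri [0.5596 0.117  0.1171] 0.0002
  tri [0.4942 0.0732 0.0058] 0.001
  tri [0.4336 0.1815 0.0087] 0.0003
  tri [0.5168 0.2277 0.0064] 0.0002
```

View pics/c0.png

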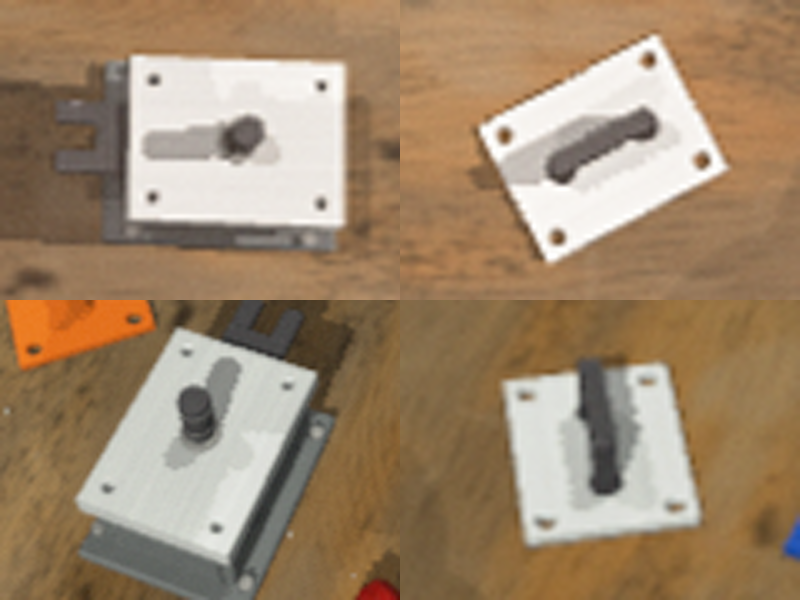

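The crops show the flange with its pin in the middle, four threads and the bracket on world +y, and the cover with its dark handle along the long axis. Heights check out at about 0.070 and 0.006. Housing centre is about (0.565, -0.203) with yaw near 0. Cover centre is about (0.504, 0.151) with yaw near 29°.

```bash
cat >> h.py <<'E'
def delta(s,xyz,yaw):
    """tool-axis shift (m) and turn (deg) to TCP xyz, tool z down, tool x at world yaw (deg)"""
    R=cv2.Rodrigues(np.array(s["ee_rot"],float))[0]; c,n=np.cos(np.radians(yaw)),np.sin(np.radians(yaw))
    G=np.array([[c,n,0],[n,-c,0],[0,0,-1.]])
    print("at",np.round(s["eef_pos"],4),"t",(R.T@(np.array(xyz)-s["eef_pos"])).round(4),"a",np.degrees(cv2.Rodrigues(R.T@G)[0].ravel()).round(2))
E
python3 - <<'E'
from h import *; import pickle
from rig import robot
d=pickle.load(open("f0.pkl","rb")); K,R,t=cam(d["wrist"]); print(R.round(3))
s=robot.observe(); delta(s,(.565,-.29,.26),90)
print(cv2.Rodrigues(s["ee_rot"])[0].round(3))
E
```

```text
[[ 0.364 -0.931  0.001]
 [-0.886 -0.346  0.309]
 [-0.288 -0.113 -0.951]]
at [ 0.2088 -0.5356  0.2419] t [ 0.421  -0.0994 -0.018 ] a [-4.00e-02 -3.00e-02 -6.87e+01]
[[ 0.932  0.363 -0.   ]
 [ 0.363 -0.932  0.001]
 [ 0.    -0.001 -1.   ]]
```

Emit:
move_arm(moves=[{"tx": 0.05,"ty": -0.016,"tz": -0.01,"az": -8},{"tx": 0.1,"ty": -0.032,"tz": -0.02,"az": -16},{"tx": 0.15,"ty": -0.048,"tz": -0.03,"az": -24},{"tx": 0.2,"ty": -0.063,"tz": -0.038,"az": -32},{"tx": 0.25,"ty": -0.079,"tz": -0.038,"az": -40},{"tx": 0.3,"ty": -0.095,"tz": -0.038,"az": -48},{"tx": 0.35,"ty": -0.11,"tz": -0.038,"az": -56},{"tx": 0.39,"ty": -0.123,"tz": -0.038,"az": -64}])

```text
validation failed for argument at $.mo...
```

```bash
python3 - <<'E'
from h import *
from rig import robot
s=robot.observe(); delta(s,(.565,-.25,.28),90); print(s["clock"],s["joint_pos"].round(2))
E
```

```text
at [ 0.2088 -0.5356  0.2419] t [ 0.4356 -0.1367 -0.038 ] a [-4.00e-02 -3.00e-02 -6.87e+01]
0.15 [-1.33  0.15  1.44  0.    1.55 -0.13]
```

Emit:
move_arm(moves=[{"tx": 0.05,"ty": -0.016,"tz": -0.01,"ax": 0,"ay": 0,"az": -8,"gripper": 0.085},{"tx": 0.1,"ty": -0.032,"tz": -0.02,"ax": 0,"ay": 0,"az": -16,"gripper": 0.085},{"tx": 0.15,"ty": -0.048,"tz": -0.03,"ax": 0,"ay": 0,"az": -24,"gripper": 0.085},{"tx": 0.2,"ty": -0.063,"tz": -0.038,"ax": 0,"ay": 0,"az": -32,"gripper": 0.085},{"tx": 0.25,"ty": -0.079,"tz": -0.038,"ax": 0,"ay": 0,"az": -40,"gripper": 0.085},{"tx": 0.3,"ty": -0.095,"tz": -0.038,"ax": 0,"ay": 0,"az": -48,"gripper": 0.085},{"tx": 0.35,"ty": -0.11,"tz": -0.038,"ax": 0,"ay": 0,"az": -56,"gripper": 0.085},{"tx": 0.39,"ty": -0.123,"tz": -0.038,"ax": 0,"ay": 0,"az": -64,"gripper": 0.085}])

```text
clock: 0.95
eef_pos: [0.5193, -0.2854, 0.2802]
ee_rot: [-2.304, -2.135, -0.0]
force: [0.3, -1.4, -0.2]
gripper_width: 0.085
grasp_force: 0.0
```

Emit:
move_arm(moves=[{"tx": 0.02,"ty": 0.021,"tz": 0,"ax": 0,"ay": 0,"az": -3,"gripper": 0.085},{"tx": 0.038,"ty": 0.043,"tz": 0,"ax": 0,"ay": 0,"az": -4.4,"gripper": 0.085},{"tx": 0.038,"ty": 0.043,"tz": 0,"ax": 0,"ay": 0,"az": -4.4,"gripper": 0.085},{"tx": 0.038,"ty": 0.043,"tz": 0,"ax": 0,"ay": 0,"az": -4.4,"gripper": 0.085}])

```text
clock: 1.35
eef_pos: [0.5641, -0.2524, 0.2798]
ee_rot: [-2.226, -2.216, 0.001]
force: [-0.1, -0.1, 0.7]
gripper_width: 0.0853
grasp_force: 0.0
```

```bash
python3 - <<'E'
from h import *; import pickle
from rig import robot
s=robot.observe(); print(s["eef_pos"],s["clock"],s["joint_velocities"].round(3))
f=robot.grab_frame("wrist"); pickle.dump(f,open("w1.pkl","wb")); cv2.imwrite("pics/w1.png",f["frame"][:,:,::-1])
for n,P in [("c",(.565,-.203,.07)),("notch",(.565,-.11,.064)),("cover",(.504,.151,.006))]: print(n,proj(f,P).round(1))
E
```

```text
[ 0.56412602 -0.2524084   0.2797533 ] 1.35 [-0.026 -0.017  0.01  -0.004 -0.001 -0.001]
c [[282.7 133.1]]
notch [[282.4  27.7]]
cover [[ 208.2 -308.4]]
```

View pics/w1.png

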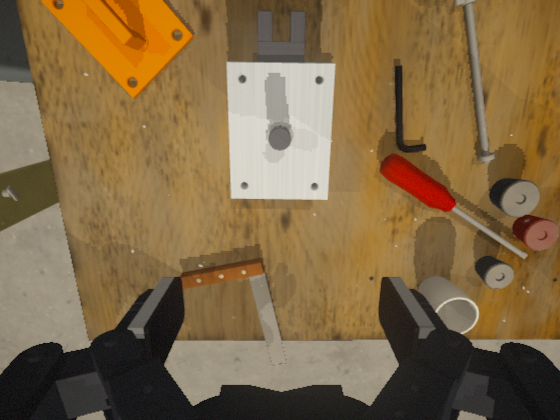

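The wrist view shows the four threads at about (242,79), (319,80), (244,185) and (314,186), the pin head at (280,137) and the bracket slot at (282,27).

```bash
cat >> h.py <<'E'
def holes(f,seed,rmin=3,rmax=400,thr=(150,60),nmax=8):
    """dark spots inside the bright plate at seed -> centroids (weighted by darkness)"""
    q,c=quad(f,seed,thr); g=cv2.cvtColor(f["frame"],cv2.COLOR_RGB2GRAY).astype(float)
    m=np.zeros(g.shape,np.uint8); cv2.fillPoly(m,[q.astype(np.int32)],255); m=cv2.erode(m,np.ones((3,3)))
    k=np.median(g[m>0]); dm=((g<.72*k)&(m>0)).astype(np.uint8)
    n,l,st,ce=cv2.connectedComponentsWithStats(dm); out=[]
    for i in range(1,n):
        if rmin<=st[i,4]<=rmax:
            w=(cv2.dilate((l==i).astype(np.uint8),np.ones((3,3)))>0)*np.clip(k-g,0,None); y,x=np.indices(g.shape)
            out.append(((w*x).sum()/w.sum(),(w*y).sum()/w.sum(),st[i,4]))
    return q,np.array(out)
E
python3 - <<'E'
from h import *; import pickle
d=pickle.load(open("f0.pkl","rb")); T,S=d["top"],d["scene"]; W=pickle.load(open("w1.pkl","rb"))
for n,f,s in (("W",W,(300,150)),("T",T,(395,210)),("S",S,(225,320))):
    q,h=holes(f,s); print(n,h.round(1).tolist())
    P=np.array([onplane(f,p[:2],.07) for p in h])
    if len(P)<7:
        print(P.round(4).tolist())
hw=holes(W,(300,150))[1]; hs=holes(S,(225,320))[1]; ht=holes(T,(395,210))[1]
for a in hw:
    for fo,ho in((S,hs),(T,ht)):
        X=min((tri((W,fo),(a[:2],b[:2])) for b in ho),key=lambda r:r[1]+abs(r[0][2]-.07)*.1); print("tri",a.round(0),X[0].round(4),round(X[1],4))
E
```

```text
W [[242.0, 78.6, 44.0], [318.7, 79.7, 46.0], [244.0, 184.9, 33.0], [314.0, 185.7, 30.0]]
[[0.5272, -0.1532, 0.07], [0.5987, -0.1545, 0.07], [0.5253, -0.2546, 0.07], [0.597, -0.2558, 0.07]]
T [[365.3, 205.5, 4.0], [398.8, 206.7, 3.0], [378.1, 217.7, 115.0], [365.1, 229.0, 5.0], [398.8, 230.2, 4.0]]
[[0.6015, -0.1531, 0.07], [0.5997, -0.255, 0.07], [0.5647, -0.1916, 0.07], [0.5295, -0.152, 0.07], [0.5277, -0.2538, 0.07]]
S [[210.5, 285.4, 4.0], [215.8, 302.4, 302.0], [240.6, 295.5, 4.0], [186.8, 326.2, 6.0], [219.4, 338.1, 6.0]]
[[0.528, -0.153, 0.07], [0.5572, -0.1867, 0.07], [0.5997, -0.1542, 0.07], [0.526, -0.2548, 0.07], [0.5981, -0.2558, 0.07]]
tri [242.  79.  44.] [ 0.5276 -0.153   0.0698] 0.0004
tri [242.  79.  44.] [ 0.5283 -0.1525  0.0727] 0.0012
tri [319.  80.  46.] [ 0.5991 -0.1542  0.0694] 0.0005
tri [319.  80.  46.] [ 0.6004 -0.1539  0.0676] 0.0015
tri [244. 185.  33.] [ 0.5255 -0.2547  0.0694] 0.0003
tri [244. 185.  33.] [ 0.5265 -0.2519  0.0804] 0.0003
tri [314. 186.  30.] [ 0.5975 -0.2557  0.0692] 0.0005
tri [314. 186.  30.] [ 0.5935 -0.2471  0.1067] 0.0002
```

```bash
python3 - <<'E'
from h import *; import pickle
from rig import robot
W=pickle.load(open("w1.pkl","rb"))
g=cv2.cvtColor(W["frame"],cv2.COLOR_RGB2GRAY); r=g[118:158,260:302]; m=(r<130).astype(np.uint8)
n,l,st,ce=cv2.connectedComponentsWithStats(m); i=1+st[1:,4].argmax(); print(st[i],ce[i]+[260,118]); 
print("top plane",onplane(W,ce[i]+[260,118],.11), "expected px",proj(W,[(.5625,-.2045,.111),(.5725,-.2045,.111)]))
S=pickle.load(open("f0.pkl","rb"))["scene"]; print("scene head top exp",proj(S,(.5625,-.2045,.111)))
delta(robot.observe(),(.5625,-.2045,.090),89)
E
```

```text
[  9   7  22  25 433] [279.43187067 137.07159353]
top plane [ 0.56204868 -0.20294921  0.11      ] expected px [[279.95811752 139.01521992]
 [291.5420588  138.97237065]]
scene head top exp [[212.07037577 299.77050253]]
at [ 0.5637 -0.2529  0.28  ] t [ 0.0484 -0.0014  0.19  ] a [-0.04 -0.01  0.69]
```

Emit:
move_arm(moves=[{"tx": 0.025,"ty": -0.001,"tz": 0.03,"ax": 0,"ay": 0,"az": 0.7,"gripper": 0.085},{"tx": 0.048,"ty": -0.0012,"tz": 0.06,"ax": 0,"ay": 0,"az": 0.7,"gripper": 0.07},{"tx": 0.048,"ty": -0.0012,"tz": 0.09,"ax": 0,"ay": 0,"az": 0.7,"gripper": 0.06},{"tx": 0.048,"ty": -0.0012,"tz": 0.12,"ax": 0,"ay": 0,"az": 0.7,"gripper": 0.06},{"tx": 0.048,"ty": -0.0012,"tz": 0.145,"ax": 0,"ay": 0,"az": 0.7,"gripper": 0.06},{"tx": 0.048,"ty": -0.0012,"tz": 0.165,"ax": 0,"ay": 0,"az": 0.7,"gripper": 0.06},{"tx": 0.048,"ty": -0.0012,"tz": 0.18,"ax": 0,"ay": 0,"az": 0.7,"gripper": 0.06},{"tx": 0.048,"ty": -0.0012,"tz": 0.19,"ax": 0,"ay": 0,"az": 0.7,"gripper": 0.06}], force=40)

```text
clock: 2.2
eef_pos: [0.5624, -0.2053, 0.0894]
ee_rot: [-2.241, -2.2, 0.0]
force: [0.9, 0.0, 0.5]
gripper_width: 0.0598
grasp_force: 0.0
```

Emit:
move_arm(moves=[{"tx": 0,"ty": 0,"tz": 0,"ax": 0,"ay": 0,"az": 0,"gripper": 0.06},{"tx": 0,"ty": 0,"tz": 0,"ax": 0,"ay": 0,"az": 0,"gripper": 0.06}])

```text
clock: 2.4
eef_pos: [0.5632, -0.2051, 0.0911]
ee_rot: [2.24, 2.201, 0.0]
force: [-0.7, 0.2, 0.5]
gripper_width: 0.0597
grasp_force: 0.0
```

```bash
python3 - <<'E'
from h import *; import pickle
from rig import robot
s=robot.observe(); print(s["clock"],s["eef_pos"],s["force"],s["gripper_width"])
a=robot.grab_frame("wrist")["frame"]; b=robot.grab_frame("scene")["frame"][230:390,120:334]
cv2.imwrite("pics/g1.png",np.hstack([cv2.resize(a,(400,300)),cv2.resize(b,(400,300))])[:,:,::-1])
delta(s,(.5625,-.2045,.090),89)
E
```

```text
2.4 [ 0.56324207 -0.20505929  0.09105153] [-0.70399406  0.16556625  0.50866411] 0.05970442310758085
at [ 0.5632 -0.2051  0.0911] t [ 0.0005 -0.0008  0.0011] a [ 0.04  0.02 -0.01]
```

View pics/g1.png

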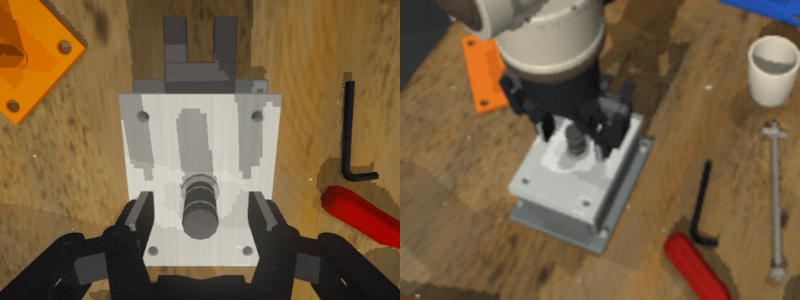

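The pin head at (200,205) in the left view sits midway between the fingers, so I'll close.

Emit:
move_arm(moves=[{"tx": 0,"ty": 0,"tz": 0,"ax": 0,"ay": 0,"az": 0,"gripper": 0.02},{"tx": 0,"ty": 0,"tz": 0,"ax": 0,"ay": 0,"az": 0,"gripper": 0.01},{"tx": 0,"ty": 0,"tz": 0,"ax": 0,"ay": 0,"az": 0,"gripper": 0.01},{"tx": 0,"ty": 0,"tz": 0,"ax": 0,"ay": 0,"az": 0,"gripper": 0.01},{"tx": 0,"ty": 0,"tz": 0,"ax": 0,"ay": 0,"az": 0,"gripper": 0.01},{"tx": 0,"ty": 0,"tz": 0,"ax": 0,"ay": 0,"az": 0,"gripper": 0.01}], force=40)

```text
clock: 3.1
eef_pos: [0.5632, -0.2048, 0.0907]
ee_rot: [2.24, 2.202, 0.0]
force: [-1.7, 1.3, 5.5]
gripper_width: 0.0187
grasp_force: 39.1
```

Emit:
move_arm(moves=[{"tx": 0,"ty": 0,"tz": -0.008,"ax": 0,"ay": 0,"az": 0,"gripper": 0.01},{"tx": 0,"ty": 0,"tz": -0.018,"ax": 0,"ay": 0,"az": 0,"gripper": 0.01},{"tx": 0,"ty": 0,"tz": -0.028,"ax": 0,"ay": 0,"az": 0,"gripper": 0.01},{"tx": 0,"ty": 0,"tz": -0.038,"ax": 0,"ay": 0,"az": 0,"gripper": 0.01},{"tx": 0,"ty": 0,"tz": -0.048,"ax": 0,"ay": 0,"az": 0,"gripper": 0.01},{"tx": 0,"ty": 0,"tz": -0.06,"ax": 0,"ay": 0,"az": 0,"gripper": 0.01},{"tx": 0,"ty": 0,"tz": -0.07,"ax": 0,"ay": 0,"az": 0,"gripper": 0.01},{"tx": 0,"ty": 0,"tz": -0.07,"ax": 0,"ay": 0,"az": 0,"gripper": 0.01}])

```text
clock: 3.9
eef_pos: [0.5636, -0.205, 0.1621]
ee_rot: [2.239, 2.2, 0.001]
force: [0.3, -0.1, -1.2]
gripper_width: 0.0187
grasp_force: 39.1
```

```bash
python3 - <<'E'
from h import *; import pickle
from rig import robot
s=robot.observe(); print(s["clock"],s["eef_pos"],s["force"],s["gripper_width"])
f=robot.grab_frame("wrist");pickle.dump(f,open("w2.pkl","wb")); a=f["frame"]; b=robot.grab_frame("scene")["frame"][230:390,120:334]
cv2.imwrite("pics/g2.png",np.hstack([cv2.resize(a,(480,360)),cv2.resize(b,(320,360))])[:,:,::-1])
delta(s,(.5632+.0017,-.2048+.093,.160),89)
E
```

```text
3.9 [ 0.56356183 -0.20501718  0.16211182] [ 0.32331339 -0.13659611 -1.23416095] 0.018735155394346007
at [ 0.5636 -0.205   0.1621] t [ 0.0932 -0.0003  0.002 ] a [0.12 0.05 0.  ]
```

View pics/g2.png

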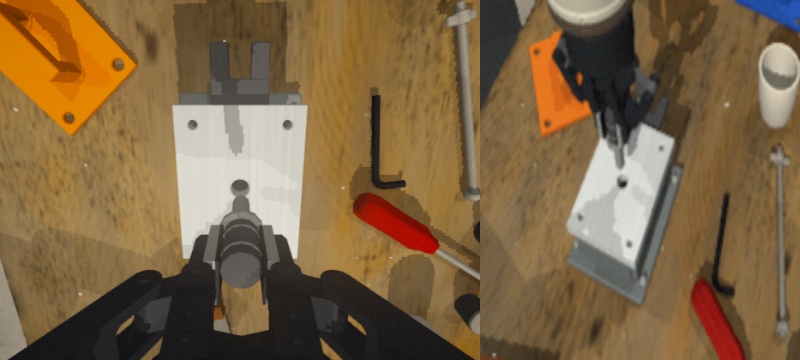

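The pin is out and upright, with its tip at (240,200) in the left view, just above the bore at (240,186). Next I measure pin axis, bore and slot in this same view.

```bash
python3 - <<'E'
from h import *; import pickle
W=pickle.load(open("w2.pkl","rb")); g=cv2.cvtColor(W["frame"],cv2.COLOR_RGB2GRAY).astype(int); k=560/480
# slot: rows through the prongs ; print dark runs
for v in (58,66,74,82):
    r=g[v,230:330]; e=np.where(np.abs(np.diff(r))>18)[0]+230.5; print("slot row",v,e, [onplane(W,(x,v),.064)[:2].round(4).tolist() for x in e])
for v in (214,217,220): 
    r=g[v,255:305]; print("bore row",v,r.tolist())
for v in (234,238,242):
    r=g[v,255:305]; print("shank row",v,r.tolist())
q,h=holes(W,(300,150)); 
for a in h: print(a.round(1),onplane(W,a[:2],.07).round(4))
print("exp px: axis tip",proj(W,[(.5636,-.205,.098),(.5636,-.205,.13),(.5632,-.2048,.07),(.5649,-.1118,.064)]).round(1))
E
```

```text
slot row 58 [] []
slot row 66 [] []
slot row 74 [] []
slot row 82 [] []
bore row 214 [219, 218, 220, 218, 218, 219, 219, 217, 218, 217, 217, 216, 216, 212, 205, 167, 97, 83, 82, 82, 83, 84, 84, 84, 80, 84, 83, 83, 83, 84, 86, 83, 86, 93, 156, 195, 208, 217, 221, 221, 221, 220, 219, 217, 216, 216, 218, 220, 222, 221]
bore row 217 [219, 219, 218, 218, 218, 219, 219, 218, 216, 217, 217, 216, 212, 201, 169, 111, 95, 83, 85, 87, 86, 86, 87, 85, 87, 85, 87, 85, 82, 82, 82, 80, 83, 90, 108, 162, 196, 210, 220, 220, 221, 221, 219, 218, 216, 216, 217, 220, 221, 221]
bore row 220 [218, 220, 218, 219, 219, 219, 219, 217, 217, 217, 216, 216, 209, 194, 164, 121, 124, 119, 102, 90, 85, 86, 85, 85, 85, 86, 86, 84, 86, 86, 89, 100, 115, 123, 121, 149, 182, 207, 219, 221, 220, 221, 220, 218, 217, 215, 217, 220, 221, 220]
shank row 234 [217, 219, 219, 219, 219, 219, 219, 218, 218, 217, 216, 216, 208, 196, 197, 197, 184, 145, 104, 108, 109, 109, 108, 108, 109, 109, 108, 108, 107, 109, 106, 104, 106, 105, 104, 175, 212, 217, 220, 220, 221, 220, 218, 217, 216, 216, 219, 221, 221, 220]
shank row 238 [219, 219, 220, 219, 220, 220, 218, 218, 217, 210, 199, 198, 197, 197, 198, 189, 150, 103, 104, 108, 110, 107, 109, 111, 109, 109, 107, 107, 108, 106, 106, 106, 105, 104, 102, 116, 182, 216, 219, 220, 220, 220, 219, 217, 216, 216, 218, 219, 220, 220]
shank row 242 [217, 219, 219, 219, 219, 219, 219, 219, 217, 209, 199, 198, 198, 197, 198, 182, 134, 103, 106, 106, 108, 109, 108, 111, 109, 106, 106, 109, 106, 104, 104, 107, 102, 103, 104, 100, 179, 217, 220, 220, 220, 221, 218, 216, 214, 215, 218, 220, 220, 220]
[224.4 144.9  95. ] [ 0.5273 -0.1526  0.07  ]
[334.9 145.   97. ] [ 0.5987 -0.1538  0.07  ]
exp px: axis tip [[282.1 235.7]
 [282.4 258.5]
 [281.3 220.3]
 [281.5  76.6]]
```

Emit:
move_arm(moves=[{"tx": 0.018,"ty": 0,"tz": 0,"ax": 0,"ay": 0,"az": 0,"gripper": 0.01},{"tx": 0.04,"ty": 0,"tz": 0,"ax": 0,"ay": 0,"az": 0,"gripper": 0.01},{"tx": 0.062,"ty": 0,"tz": 0,"ax": 0,"ay": 0,"az": 0,"gripper": 0.01},{"tx": 0.08,"ty": -0.0005,"tz": 0,"ax": 0,"ay": 0,"az": 0,"gripper": 0.01},{"tx": 0.09,"ty": -0.0007,"tz": 0,"ax": 0,"ay": 0,"az": 0,"gripper": 0.01},{"tx": 0.0935,"ty": -0.0007,"tz": 0,"ax": 0,"ay": 0,"az": 0,"gripper": 0.01},{"tx": 0.0935,"ty": -0.0007,"tz": 0,"ax": 0,"ay": 0,"az": 0,"gripper": 0.01},{"tx": 0.0935,"ty": -0.0007,"tz": 0,"ax": 0,"ay": 0,"az": 0,"gripper": 0.01}])

```text
clock: 4.8
eef_pos: [0.564, -0.1118, 0.1602]
ee_rot: [-2.241, -2.202, 0.0]
force: [-0.1, -0.4, -1.6]
gripper_width: 0.0188
grasp_force: 39.1
```

```bash
python3 - <<'E'
from h import *; import pickle
from rig import robot
s=robot.observe(); print(s["clock"],s["force"],s["gripper_width"])
delta(s,(.5645,-.1115,.10),89)
f=robot.grab_frame("wrist");pickle.dump(f,open("w3.pkl","wb")); b=robot.grab_frame("scene")["frame"][210:370,140:354]
cv2.imwrite("pics/g3.png",np.hstack([cv2.resize(f["frame"][130:330,180:400],(440,400)),cv2.resize(b,(360,400))])[:,:,::-1])
print(proj(f,[(.5645,-.1115,.064),(.5645,-.1115,.098)]))
E
```

```text
4.8 [-0.07585142 -0.36149232 -1.5582191 ] 0.01880517392434256
at [ 0.564  -0.1118  0.1602] t [0.0003 0.0005 0.0602] a [-0.01  0.01 -0.02]
[[282.8194754  218.39949245]
 [283.11525659 236.53080868]]
```

View pics/g3.png

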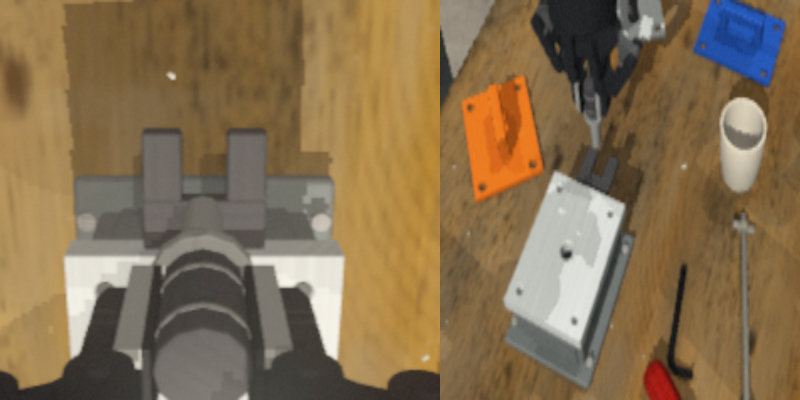

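Slot edges at columns 181 and 227 of the crop put the slot centre at 204, and the shank is at 204, so it is centred. The slot floor at row 202 gives a notch y of about -0.111. Lowering.

Emit:
move_arm(moves=[{"tx": 0.0002,"ty": 0,"tz": 0.01,"ax": 0,"ay": 0,"az": 0,"gripper": 0.01},{"tx": 0.0002,"ty": 0,"tz": 0.02,"ax": 0,"ay": 0,"az": 0,"gripper": 0.01},{"tx": 0.0002,"ty": 0,"tz": 0.03,"ax": 0,"ay": 0,"az": 0,"gripper": 0.01},{"tx": 0.0002,"ty": 0,"tz": 0.04,"ax": 0,"ay": 0,"az": 0,"gripper": 0.01},{"tx": 0.0002,"ty": 0,"tz": 0.05,"ax": 0,"ay": 0,"az": 0,"gripper": 0.01},{"tx": 0.0002,"ty": 0,"tz": 0.06,"ax": 0,"ay": 0,"az": 0,"gripper": 0.01},{"tx": 0.0002,"ty": 0,"tz": 0.067,"ax": 0,"ay": 0,"az": 0,"gripper": 0.01},{"tx": 0.0002,"ty": 0,"tz": 0.07,"ax": 0,"ay": 0,"az": 0,"gripper": 0.01}])

```text
clock: 5.7
eef_pos: [0.5637, -0.111, 0.0894]
ee_rot: [-2.24, -2.201, 0.001]
force: [-0.1, -0.7, -0.6]
gripper_width: 0.019
grasp_force: 39.1
```

Emit:
move_arm(moves=[{"tx": 0,"ty": 0,"tz": 0.002,"ax": 0,"ay": 0,"az": 0,"gripper": 0.01},{"tx": 0,"ty": 0,"tz": 0.003,"ax": 0,"ay": 0,"az": 0,"gripper": 0.01},{"tx": 0,"ty": 0,"tz": 0.003,"ax": 0,"ay": 0,"az": 0,"gripper": 0.01}])

```text
clock: 6.0
eef_pos: [0.5641, -0.1111, 0.0875]
ee_rot: [2.241, 2.202, 0.0]
force: [0.4, 0.0, -1.6]
gripper_width: 0.0188
grasp_force: 39.1
```

Emit:
move_arm(moves=[{"tx": 0,"ty": 0,"tz": 0.001,"ax": 0,"ay": 0,"az": 0,"gripper": 0.01},{"tx": 0,"ty": 0,"tz": 0.002,"ax": 0,"ay": 0,"az": 0,"gripper": 0.01},{"tx": 0,"ty": 0,"tz": 0.002,"ax": 0,"ay": 0,"az": 0,"gripper": 0.01}])

```text
clock: 6.3
eef_pos: [0.5639, -0.111, 0.0852]
ee_rot: [-2.241, -2.202, -0.0]
force: [0.2, -0.0, -1.3]
gripper_width: 0.019
grasp_force: 39.1
```

Emit:
move_arm(moves=[{"tx": 0,"ty": 0,"tz": 0.001,"ax": 0,"ay": 0,"az": 0,"gripper": 0.01},{"tx": 0,"ty": 0,"tz": 0.001,"ax": 0,"ay": 0,"az": 0,"gripper": 0.01}])

```text
clock: 6.5
eef_pos: [0.5641, -0.1111, 0.0847]
ee_rot: [2.241, 2.202, 0.0]
force: [-1.2, 0.6, 3.5]
gripper_width: 0.0187
grasp_force: 39.6
```

The collar is in contact, with force up about 5 N at the expected height. Releasing slowly.

Emit:
move_arm(moves=[{"tx": 0,"ty": 0,"tz": 0,"ax": 0,"ay": 0,"az": 0,"gripper": 0.03},{"tx": 0,"ty": 0,"tz": 0,"ax": 0,"ay": 0,"az": 0,"gripper": 0.05},{"tx": 0,"ty": 0,"tz": 0,"ax": 0,"ay": 0,"az": 0,"gripper": 0.06},{"tx": 0,"ty": 0,"tz": 0,"ax": 0,"ay": 0,"az": 0,"gripper": 0.06},{"tx": 0,"ty": 0,"tz": 0,"ax": 0,"ay": 0,"az": 0,"gripper": 0.06}])

```text
clock: 7.0
eef_pos: [0.564, -0.111, 0.0842]
ee_rot: [-2.241, -2.202, -0.0]
force: [-0.8, -0.2, -0.9]
gripper_width: 0.0598
grasp_force: 0.0
```

Emit:
move_arm(moves=[{"tx": 0,"ty": 0,"tz": -0.01,"ax": 0,"ay": 0,"az": 0,"gripper": 0.06},{"tx": 0,"ty": 0,"tz": -0.03,"ax": 0,"ay": 0,"az": 0,"gripper": 0.06},{"tx": 0,"ty": 0,"tz": -0.06,"ax": 0,"ay": 0,"az": 0,"gripper": 0.06},{"tx": 0,"ty": 0,"tz": -0.1,"ax": 0,"ay": 0,"az": 0,"gripper": 0.06},{"tx": 0,"ty": 0,"tz": -0.14,"ax": 0,"ay": 0,"az": 0,"gripper": 0.06},{"tx": 0,"ty": 0,"tz": -0.17,"ax": 0,"ay": 0,"az": 0,"gripper": 0.06},{"tx": 0,"ty": 0,"tz": -0.18,"ax": 0,"ay": 0,"az": 0,"gripper": 0.06},{"tx": 0,"ty": 0,"tz": -0.18,"ax": 0,"ay": 0,"az": 0,"gripper": 0.06}])

```text
clock: 7.8
eef_pos: [0.5643, -0.1112, 0.2661]
ee_rot: [2.239, 2.2, 0.002]
force: [-0.2, -0.3, -0.7]
gripper_width: 0.0598
grasp_force: 0.0
```

```bash
python3 - <<'E'
from h import *; import pickle
from rig import robot
s=robot.observe(); print(s["clock"],s["force"],s["gripper_width"])
delta(s,(.5045,.151,.28),119)
f=robot.grab_frame("wrist");pickle.dump(f,open("w4.pkl","wb")); b=robot.grab_frame("scene")["frame"][210:370,140:354]
cv2.imwrite("pics/g4.png",np.hstack([cv2.resize(f["frame"],(480,360)),cv2.resize(b,(320,360))])[:,:,::-1])
E
```

```text
7.8 [-0.17604099 -0.288655   -0.71268403] 0.05979592338626454
at [ 0.5643 -0.1112  0.2661] t [ 0.2611 -0.0643 -0.0143] a [  0.13   0.08 -30.  ]
```

View pics/g4.png

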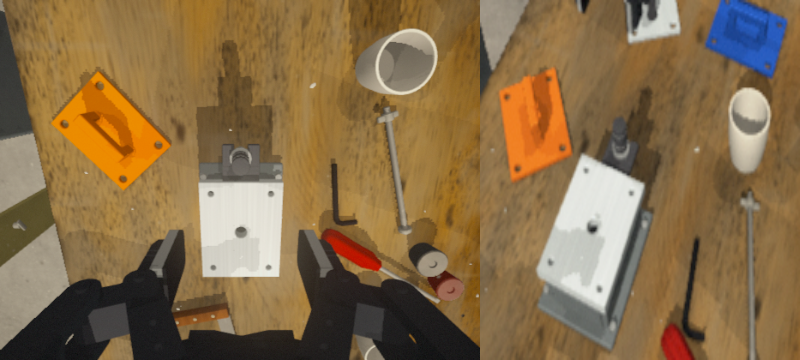

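The pin stands upright in the bracket slot ((238,158) left, (619,150) right), released. Next I look at the cover.

Emit:
move_arm(moves=[{"tx": 0.03,"ty": -0.006,"tz": 0,"ax": 0,"ay": 0,"az": -4,"gripper": 0.06},{"tx": 0.07,"ty": -0.013,"tz": 0,"ax": 0,"ay": 0,"az": -9,"gripper": 0.06},{"tx": 0.11,"ty": -0.021,"tz": 0,"ax": 0,"ay": 0,"az": -15,"gripper": 0.06},{"tx": 0.15,"ty": -0.028,"tz": 0,"ax": 0,"ay": 0,"az": -21,"gripper": 0.06},{"tx": 0.19,"ty": -0.036,"tz": 0.005,"ax": 0,"ay": 0,"az": -26,"gripper": 0.06},{"tx": 0.215,"ty": -0.042,"tz": 0.01,"ax": 0,"ay": 0,"az": -30,"gripper": 0.06},{"tx": 0.2225,"ty": -0.042,"tz": 0.01,"ax": 0,"ay": 0,"az": -30,"gripper": 0.06},{"tx": 0.2225,"ty": -0.042,"tz": 0.01,"ax": 0,"ay": 0,"az": -30,"gripper": 0.06}])

```text
clock: 8.7
eef_pos: [0.5255, 0.1128, 0.2532]
ee_rot: [-1.593, -2.706, 0.002]
force: [0.1, 0.2, -0.1]
gripper_width: 0.06
grasp_force: 0.0
```

```bash
cat > m.py <<'E'
from h import *; import pickle
from rig import robot
def cover(f,seed,z=.006):
    q,h=holes(f,seed); h=h[(h[:,2]<150)]
    P=np.array([onplane(f,p[:2],z) for p in h]); return h,P,q
E
python3 - <<'E'
from m import *
s=robot.observe(); f=robot.grab_frame("wrist"); pickle.dump(f,open("w5.pkl","wb"))
print(s["clock"]); sd=proj(f,(.5045,.151,.006))[0]; print("seed",sd)
S=pickle.load(open("f0.pkl","rb"))["scene"]
sd=proj(f,(.5045+.027,.151+.015,.006))[0]
h,P,q=cover(f,sd); print(h.round(1).tolist()); print(P.round(4).tolist(),P.mean(0)); print(q.tolist(),np.mean([onplane(f,a,.006) for a in q],0))
hs=holes(S,(245,215))[1]; print(hs.round(1).tolist())
for a in h: print("tri",[ (x[0].round(4).tolist(),round(x[1],4)) for x in [min((tri((f,S),(a[:2],b[:2])) for b in hs),key=lambda r:r[1]+.1*abs(r[0][2]))]])
delta(s,(.5045,.151,.2),119)
cv2.imwrite("pics/w5.png",f["frame"][:,:,::-1])
E
```

```text
8.7
seed [282.85265195 136.22119467]
[[246.5, 86.0, 92.0], [315.3, 85.9, 86.0], [313.0, 181.5, 68.0], [249.7, 181.7, 67.0]]
[[0.4465, 0.1773, 0.006], [0.509, 0.2121, 0.006], [0.5588, 0.1238, 0.006], [0.4962, 0.0887, 0.006]] [0.50262271 0.15047148 0.006     ]
[[327.0, 73.0], [323.0, 191.0], [240.0, 191.0], [235.0, 74.0]] [0.50249996 0.15099515 0.006     ]
[[254.2, 206.3, 186.0], [268.4, 220.9, 4.0], [242.5, 224.2, 5.0]]
tri [([0.4423, 0.1789, -0.1072], np.float64(0.0082))]
tri [([0.5185, 0.223, -0.1108], np.float64(0.0029))]
tri [([0.5591, 0.1239, 0.0055], np.float64(0.0003))]
tri [([0.4965, 0.0887, 0.0057], np.float64(0.0003))]
at [0.5255 0.1128 0.2532] t [0.0435 0.0003 0.0532] a [-0.09 -0.05  0.02]
```

View pics/w5.png

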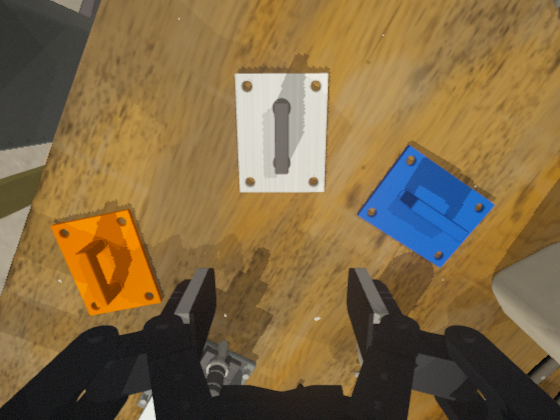

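The wrist view shows the aluminium cover's holes at (246,86), (315,86), (313,182) and (250,182), with the handle bar from (281,100) to (281,172). From these the centre is (0.5026, 0.1505) and own y points at 119.35°. I go closer for a second view of the handle.

Emit:
move_arm(moves=[{"tx": 0.01,"ty": 0,"tz": 0.02,"ax": 0,"ay": 0,"az": 0,"gripper": 0.06},{"tx": 0.02,"ty": -0.001,"tz": 0.05,"ax": 0,"ay": 0,"az": -0.3,"gripper": 0.06},{"tx": 0.035,"ty": -0.0017,"tz": 0.08,"ax": 0,"ay": 0,"az": -0.3,"gripper": 0.06},{"tx": 0.044,"ty": -0.0017,"tz": 0.105,"ax": 0,"ay": 0,"az": -0.3,"gripper": 0.06},{"tx": 0.044,"ty": -0.0017,"tz": 0.113,"ax": 0,"ay": 0,"az": -0.3,"gripper": 0.06},{"tx": 0.044,"ty": -0.0017,"tz": 0.113,"ax": 0,"ay": 0,"az": -0.3,"gripper": 0.06},{"tx": 0.044,"ty": -0.0017,"tz": 0.113,"ax": 0,"ay": 0,"az": -0.3,"gripper": 0.06}])

```text
clock: 9.45
eef_pos: [0.504, 0.149, 0.1425]
ee_rot: [1.588, 2.709, 0.001]
force: [-0.7, -0.2, 0.0]
gripper_width: 0.0601
grasp_force: 0.0
```

```bash
python3 - <<'E'
from m import *
s=robot.observe(); f=robot.grab_frame("wrist"); pickle.dump(f,open("w6.pkl","wb"))
W5=pickle.load(open("w5.pkl","rb"))
C=np.array([.5026,.1505,0]); Y=np.array([np.cos(np.radians(119.35)),np.sin(np.radians(119.35)),0]); X=np.array([Y[1],-Y[0],0])
h,P,q=cover(f,proj(f,C+X*.03+[0,0,.006])[0]); print(h.round(1).tolist(),P.round(4).tolist())
def bar(g):  # dark bar: contour of very dark pixels round the expected place
    p=proj(g,C+[0,0,.044])[0]; m=(cv2.cvtColor(g["frame"],cv2.COLOR_RGB2GRAY)<105).astype(np.uint8)
    mm=np.zeros_like(m); e=proj(g,[C+X*a+Y*b+[0,0,.03] for a,b in((-.03,-.05),(.03,-.05),(.03,.06),(-.03,.06))]); cv2.fillPoly(mm,[e.astype(np.int32)],1)
    n,l,st,ce=cv2.connectedComponentsWithStats(m*mm); i=1+st[1:,4].argmax(); 
    c=cv2.findContours((l==i).astype(np.uint8),0,1)[0][0]; r=cv2.minAreaRect(c); print("bar",st[i],r,"exp",p); return st[i]
a=bar(W5);b=bar(f)
mid=[]
for g,t in((W5,a),(f,b)):
    print("exp bar top corners",proj(g,[C+X*i*.007+Y*j*.035+[0,0,.044] for i,j in((-1,1),(1,1),(1,-1),(-1,-1))]).round(1).tolist())
# far edge of bar seen in both views
for r in ("lo",):
    print("far end tri",tri((W5,f),((a[0]+a[2]/2-.5,a[1]),(b[0]+b[2]/2-.5,b[1]))), "near",tri((W5,f),((a[0]+a[2]/2-.5,a[1]+a[3]-1),(b[0]+b[2]/2-.5,b[1]+b[3]-1))))
delta(s,(.5026,.1505,.028),119.35)
cv2.imwrite("pics/w6.png",f["frame"][:,:,::-1])
E
```

```text
[[240.3, 257.5, 127.0], [323.7, 256.9, 112.0]] [[0.4961, 0.0889, 0.006], [0.5585, 0.1244, 0.006]]
bar [273  99  17  15  94] ((281.0, 106.0), (14.0, 16.0), 90.0) exp [281.02204358 139.39854382]
bar [ 271  153   24  105 1260] ((282.5, 205.0), (104.0, 23.0), 90.0) exp [282.04953389 215.84270225]
exp bar top corners [[273.5, 101.9], [288.2, 101.8], [288.1, 174.6], [274.3, 174.6]]
exp bar top corners [[271.7, 166.9], [292.4, 166.9], [291.5, 260.6], [272.6, 260.6]]
far end tri (array([ 0.4842698 ,  0.18371008, -0.00100112]), np.float64(0.00023185365989476748)) near (array([0.48868103, 0.17540197, 0.17140497]), np.float64(0.00034536860885577225))
at [0.504  0.149  0.1425] t [ 0.002  -0.0006  0.1145] a [ 0.07  0.03 -0.12]
```

View pics/w6.png

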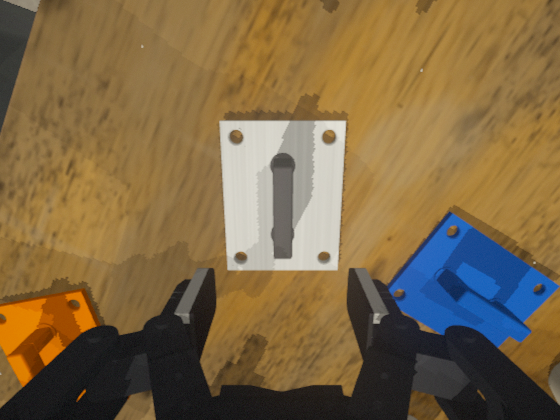

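The handle bar spans (272–293, 168–259), within 1–2 px of the projection for a bar top at 44 mm in both wrist views. Descending to grip.

Emit:
move_arm(moves=[{"tx": 0.002,"ty": -0.0005,"tz": 0.02,"ax": 0,"ay": 0,"az": -0.1,"gripper": 0.06},{"tx": 0.002,"ty": -0.0005,"tz": 0.045,"ax": 0,"ay": 0,"az": -0.1,"gripper": 0.06},{"tx": 0.002,"ty": -0.0005,"tz": 0.07,"ax": 0,"ay": 0,"az": -0.1,"gripper": 0.06},{"tx": 0.002,"ty": -0.0005,"tz": 0.09,"ax": 0,"ay": 0,"az": -0.1,"gripper": 0.06},{"tx": 0.002,"ty": -0.0005,"tz": 0.105,"ax": 0,"ay": 0,"az": -0.1,"gripper": 0.06},{"tx": 0.002,"ty": -0.0005,"tz": 0.113,"ax": 0,"ay": 0,"az": -0.1,"gripper": 0.06},{"tx": 0.002,"ty": -0.0005,"tz": 0.1135,"ax": 0,"ay": 0,"az": -0.1,"gripper": 0.06},{"tx": 0.002,"ty": -0.0005,"tz": 0.1135,"ax": 0,"ay": 0,"az": -0.1,"gripper": 0.06}])

```text
clock: 10.3
eef_pos: [0.5022, 0.1512, 0.0288]
ee_rot: [1.585, 2.712, 0.001]
force: [0.3, 0.7, -0.3]
gripper_width: 0.06
grasp_force: 0.0
```

Emit:
move_arm(moves=[{"tx": 0,"ty": 0,"tz": 0,"ax": 0,"ay": 0,"az": 0,"gripper": 0.03},{"tx": 0,"ty": 0,"tz": 0,"ax": 0,"ay": 0,"az": 0,"gripper": 0.005},{"tx": 0,"ty": 0,"tz": 0,"ax": 0,"ay": 0,"az": 0,"gripper": 0.005},{"tx": 0,"ty": 0,"tz": 0,"ax": 0,"ay": 0,"az": 0,"gripper": 0.005},{"tx": 0,"ty": 0,"tz": 0,"ax": 0,"ay": 0,"az": 0,"gripper": 0.005},{"tx": 0,"ty": 0,"tz": 0,"ax": 0,"ay": 0,"az": 0,"gripper": 0.005}], force=80)

```text
clock: 10.9
eef_pos: [0.502, 0.1514, 0.0286]
ee_rot: [1.584, 2.712, 0.001]
force: [-0.8, -0.6, 6.8]
gripper_width: 0.0128
grasp_force: 79.2
```

Emit:
move_arm(moves=[{"tx": 0,"ty": 0,"tz": -0.01,"ax": 0,"ay": 0,"az": 0,"gripper": 0.005},{"tx": 0,"ty": 0,"tz": -0.025,"ax": 0,"ay": 0,"az": 0,"gripper": 0.005},{"tx": 0,"ty": 0,"tz": -0.05,"ax": 0,"ay": 0,"az": 0,"gripper": 0.005},{"tx": 0,"ty": 0,"tz": -0.075,"ax": 0,"ay": 0,"az": 0,"gripper": 0.005},{"tx": 0,"ty": 0,"tz": -0.1,"ax": 0,"ay": 0,"az": 0,"gripper": 0.005},{"tx": 0,"ty": 0,"tz": -0.125,"ax": 0,"ay": 0,"az": 0,"gripper": 0.005},{"tx": 0,"ty": 0,"tz": -0.145,"ax": 0,"ay": 0,"az": 0,"gripper": 0.005},{"tx": 0,"ty": 0,"tz": -0.15,"ax": 0,"ay": 0,"az": 0,"gripper": 0.005}])

```text
clock: 11.7
eef_pos: [0.5022, 0.1514, 0.1804]
ee_rot: [1.584, 2.71, 0.003]
force: [-0.2, 0.6, -2.9]
gripper_width: 0.0124
grasp_force: 78.6
```

```bash
python3 - <<'E'
from m import *
s=robot.observe(); print(s["clock"],s["force"],s["gripper_width"]); f=robot.grab_frame("wrist"); pickle.dump(f,open("w7.pkl","wb"))
z=s["eef_pos"][2]-.0286+.006
R=cv2.Rodrigues(np.array(s["ee_rot"]))[0]; e=s["eef_pos"]
h,P,q=cover(f,proj(f,e+R@[0,.03,0]+[0,0,z-e[2]])[0],z); print(h.round(1).tolist())
print("holes in tool frame",((P-e)@R).round(4).tolist()); print(q.tolist())
print("corners in tool frame",((np.array([onplane(f,a,z) for a in q])-e)@R).round(4).tolist())
delta(s,(.562,-.2045,.178),89)
E
```

```text
11.7 [-0.17088657  0.6069573  -2.91200512] 0.01235871575805635
[[367.8, 167.7, 54.0], [358.5, 177.0, 4.0]]
holes in tool frame [[0.0505, 0.0381, 0.0227], [0.0462, 0.0342, 0.0227]]
[[388.0, 141.0], [363.0, 323.0], [190.0, 314.0], [173.0, 141.0]]
corners in tool frame [[0.0625, 0.0461, 0.0227], [-0.0324, 0.0422, 0.0228], [-0.0268, -0.0489, 0.0225], [0.0624, -0.0491, 0.0224]]
at [0.5022 0.1514 0.1804] t [-0.3394 -0.1226  0.0024] a [1.80e-01 1.00e-02 3.04e+01]
```

The cover is held: -2.9 N, opening 12.4 mm, and its edges are within about 1.5 mm of centred in the tool frame. I carry it above the flange, keeping high over the pin (top at 0.105) and the cup.

Emit:
move_arm(moves=[{"tx": -0.025,"ty": -0.009,"tz": 0,"ax": 0,"ay": 0,"az": 2,"gripper": 0.005},{"tx": -0.065,"ty": -0.0235,"tz": 0,"ax": 0,"ay": 0,"az": 6,"gripper": 0.005},{"tx": -0.11,"ty": -0.04,"tz": 0,"ax": 0,"ay": 0,"az": 10,"gripper": 0.005},{"tx": -0.155,"ty": -0.056,"tz": 0,"ax": 0,"ay": 0,"az": 14,"gripper": 0.005},{"tx": -0.2,"ty": -0.072,"tz": 0,"ax": 0,"ay": 0,"az": 18,"gripper": 0.005},{"tx": -0.245,"ty": -0.0885,"tz": 0,"ax": 0,"ay": 0,"az": 22,"gripper": 0.005},{"tx": -0.285,"ty": -0.103,"tz": 0,"ax": 0,"ay": 0,"az": 26,"gripper": 0.005},{"tx": -0.315,"ty": -0.114,"tz": 0,"ax": 0,"ay": 0,"az": 29,"gripper": 0.005}])

```text
clock: 12.55
eef_pos: [0.5564, -0.1816, 0.1763]
ee_rot: [-2.217, -2.223, 0.001]
force: [1.2, 0.9, -3.4]
gripper_width: 0.0124
grasp_force: 78.5
```

```bash
python3 - <<'E'
from m import *
s=robot.observe(); print(s["clock"],s["force"],s["gripper_width"]); delta(s,(.563,-.2040,.14),89)
E
```

```text
12.55 [ 1.16833072  0.94302164 -3.41528245] 0.012383989151264829
at [ 0.5564 -0.1816  0.1763] t [-0.0225  0.0066  0.0363] a [-0.1  -0.04  1.16]
```

Emit:
move_arm(moves=[{"tx": -0.012,"ty": 0.003,"tz": 0,"ax": 0,"ay": 0,"az": 0.6,"gripper": 0.005},{"tx": -0.0225,"ty": 0.0065,"tz": 0.01,"ax": 0,"ay": 0,"az": 1.2,"gripper": 0.005},{"tx": -0.0225,"ty": 0.0065,"tz": 0.02,"ax": 0,"ay": 0,"az": 1.2,"gripper": 0.005},{"tx": -0.0225,"ty": 0.0065,"tz": 0.036,"ax": 0,"ay": 0,"az": 1.2,"gripper": 0.005},{"tx": -0.0225,"ty": 0.0065,"tz": 0.046,"ax": 0,"ay": 0,"az": 1.2,"gripper": 0.005},{"tx": -0.0225,"ty": 0.0065,"tz": 0.046,"ax": 0,"ay": 0,"az": 1.2,"gripper": 0.005},{"tx": -0.0225,"ty": 0.0065,"tz": 0.046,"ax": 0,"ay": 0,"az": 1.2,"gripper": 0.005}])

```text
clock: 13.25
eef_pos: [0.5637, -0.2009, 0.1318]
ee_rot: [-2.236, -2.207, -0.0]
force: [-0.7, -0.2, -3.2]
gripper_width: 0.0125
grasp_force: 78.3
```

```bash
python3 - <<'E'
from m import *
s=robot.observe(); print(s["clock"],s["force"]); delta(s,(.563,-.2040,.1083),89)
F={n:robot.grab_frame(n) for n in("wrist","scene","top")}; pickle.dump(F,open("w8.pkl","wb"))
a=F["wrist"]["frame"][100:380,120:440]; b=F["scene"]["frame"][230:390,120:303]
cv2.imwrite("pics/g8.png",np.hstack([cv2.resize(a,(450,394),interpolation=2),cv2.resize(b,(350,394),interpolation=2)])[:,:,::-1])
E
```

```text
13.25 [-0.71204673 -0.18135098 -3.18974206]
at [ 0.5637 -0.2009  0.1318] t [-0.0031 -0.0006  0.0235] a [-0.01 -0.01  0.26]
```

View pics/g8.png

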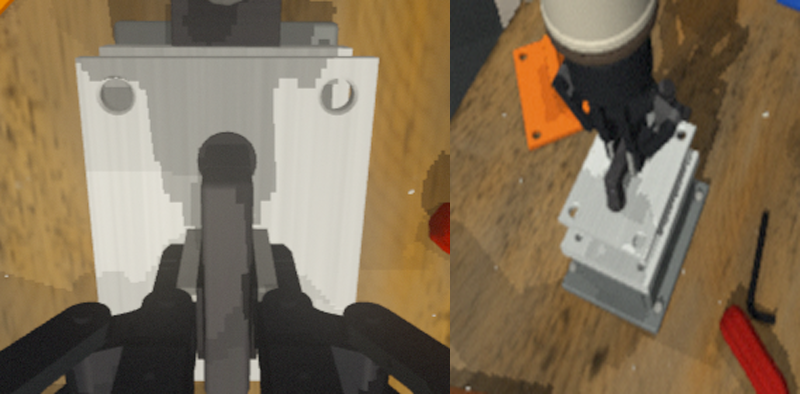

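The cover is level and centred in the fingers. In the wrist crop the far holes are at (117,95) and (338,96), and in the scene crop the near holes are at (573,211) and (640,240). Now I fit the hole rims numerically and compare with the threads, each within the same camera.

```bash
cat > fit.py <<'E'
from m import *
def rim(f,p,r,w=None):
    """circle of radius ~r px near p"""
    w=w or int(3*r); x0,y0=int(p[0]-w),int(p[1]-w); k=8
    g=cv2.cvtColor(f["frame"],cv2.COLOR_RGB2GRAY)[y0:y0+2*w,x0:x0+2*w]
    g=cv2.resize(g,None,fx=k,fy=k,interpolation=cv2.INTER_CUBIC)
    c=cv2.HoughCircles(cv2.GaussianBlur(g,(0,0),3),cv2.HOUGH_GRADIENT_ALT,1,50,param1=80,param2=.3,minRadius=int(.75*r*k),maxRadius=int(1.25*r*k))
    if c is None: return None
    c=c.reshape(-1,c.shape[-1])[:,:3]; c=c/k; c[:,:2]+=[x0-.44,y0-.44]
    return c[np.linalg.norm(c[:,:2]-p,axis=1).argmin()]
E
python3 - <<'E'
from fit import *
F=pickle.load(open("w8.pkl","rb")); z=.1318-.0286+.006
for n,pts,r in(("wrist",[(120+117/1.406,100+95/1.407),(120+338/1.406,100+96/1.407)],12.8),("scene",[(184.3,315.8),(219.3,327.6)],3.6)):
    f=F[n]; out=[]
    for p in pts:
        c=rim(f,np.array(p),r)
        if c is not None: out.append(onplane(f,c[:2],z)); print(n,p,c.round(1),out[-1].round(4))
        else: print(n,p,None)
    if n=="scene":
        q,h=holes(f,(190,320),thr=(150,60)); print("scene dark",h.round(1).tolist()); print(q.tolist(),[onplane(f,a,z)[:2].round(4).tolist() for a in q])
f=F["wrist"]; g=cv2.cvtColor(f["frame"],cv2.COLOR_RGB2HSV)
# plate side edges: brightest gradient (saturation: wood vs metal) along rows
for v in (200,220,240,260):
    s=g[v,:,1].astype(int); d=np.abs(np.diff(cv2.blur(s[None].astype(np.float32),(3,1))[0])); L=150+d[150:220].argmax()+.5; Rr=350+d[350:430].argmax()+.5
    a,b=onplane(f,(L,v),z),onplane(f,(Rr,v),z); print("edges",v,L,Rr,a[:2].round(4),b[:2].round(4),((a+b)/2)[:2].round(4),round(np.linalg.norm(a-b),4))
E
```

```text
wrist (203.21479374110953, 167.51954513148542) None
wrist (360.398293029872, 168.23027718550105) None
scene (184.3, 315.8) None
scene (219.3, 327.6) None
scene dark [[233.0, 315.1, 41.0], [186.5, 326.2, 4.0], [219.1, 338.4, 6.0]]
[[247.0, 281.0], [223.0, 348.0], [178.0, 331.0], [196.0, 285.0]] [[0.6104, -0.1395], [0.6244, -0.2866], [0.5313, -0.2847], [0.5155, -0.1835]]
edges 200 178.5 383.5 [ 0.5153 -0.1656] [ 0.6112 -0.1668] [ 0.5633 -0.1662] 0.0959
edges 220 180.5 381.5 [ 0.5152 -0.1755] [ 0.6111 -0.1767] [ 0.5632 -0.1761] 0.0959
edges 240 182.5 379.5 [ 0.5151 -0.1858] [ 0.6109 -0.187 ] [ 0.563  -0.1864] 0.0958
edges 260 184.5 377.5 [ 0.515  -0.1965] [ 0.6108 -0.1977] [ 0.5629 -0.1971] 0.0957
```

```bash
python3 - <<'E'
from fit import *
F=pickle.load(open("w8.pkl","rb")); z=.1318-.0286+.006; f=F["wrist"]
g=cv2.cvtColor(f["frame"],cv2.COLOR_RGB2GRAY).astype(np.float32)
for u in (190,215,300,340,370):
    print("col",u,g[128:150,u].astype(int).tolist())
for u in (140.,): print("row v=140 -> y",onplane(f,(281,u),z)[1].round(4), onplane(f,(281,u+2),z)[1].round(4))
for p in((203,168),(360,168)):
    r=g[p[1]-20:p[1]+20,p[0]-20:p[0]+20]; e=cv2.Canny(cv2.GaussianBlur(r,(3,3),0).astype(np.uint8),25,60)
    y,x=np.nonzero(e); 
    for lo,hi in((9,18),): 
        P=np.c_[x,y].astype(np.float32); c=np.array([20.,20.])
        for _ in range(15):   # robust circle (algebraic) about the outer edge points
            d=np.linalg.norm(P-c,axis=1); k=(d>9)&(d<16.5) if _<5 else abs(d-R)<1.5
            A=np.c_[2*P[k],np.ones(k.sum())]; b=(P[k]**2).sum(1); s=np.linalg.lstsq(A,b,rcond=None)[0]; c=s[:2]; R=np.sqrt(s[2]+c@c)
    c=c+[p[0]-20,p[1]-20]; X=onplane(f,c,z); print("hole",c.round(2),"r",R.round(2),k.sum(),"of",len(P),X.round(4),"diam mm",np.linalg.norm(onplane(f,c+[R,0],z)-onplane(f,c-[R,0],z)).round(4))
E
```

```text
col 190 [124, 123, 126, 125, 127, 131, 141, 140, 138, 135, 136, 133, 126, 143, 154, 155, 157, 157, 157, 157, 156, 158]
col 215 [98, 99, 101, 108, 119, 132, 155, 155, 155, 156, 157, 147, 127, 142, 154, 155, 155, 155, 154, 155, 154, 154]
col 300 [71, 73, 72, 71, 80, 117, 154, 163, 162, 163, 161, 153, 128, 144, 158, 157, 159, 158, 159, 158, 157, 159]
col 340 [98, 100, 99, 104, 114, 127, 145, 156, 155, 155, 155, 149, 129, 148, 161, 159, 160, 160, 161, 160, 159, 160]
col 370 [128, 128, 130, 131, 129, 133, 157, 184, 182, 181, 178, 160, 137, 180, 205, 205, 204, 205, 205, 205, 205, 205]
row v=140 -> y -0.1386 -0.1395
hole [202.82 167.94] r 12.85 91 of 164 [ 0.528  -0.1506  0.1092] diam mm 0.0117
hole [359.51 168.5 ] r 12.46 84 of 166 [ 0.5991 -0.1517  0.1092] diam mm 0.0113
```

Emit:
move_arm(moves=[{"tx": -0.001,"ty": -0.0004,"tz": 0.003,"ax": 0,"ay": 0,"az": 0.2,"gripper": 0.005},{"tx": -0.0023,"ty": -0.0008,"tz": 0.007,"ax": 0,"ay": 0,"az": 0.3,"gripper": 0.005},{"tx": -0.0023,"ty": -0.0008,"tz": 0.012,"ax": 0,"ay": 0,"az": 0.3,"gripper": 0.005},{"tx": -0.0023,"ty": -0.0008,"tz": 0.016,"ax": 0,"ay": 0,"az": 0.3,"gripper": 0.005},{"tx": -0.0023,"ty": -0.0008,"tz": 0.02,"ax": 0,"ay": 0,"az": 0.3,"gripper": 0.005},{"tx": -0.0023,"ty": -0.0008,"tz": 0.023,"ax": 0,"ay": 0,"az": 0.3,"gripper": 0.005},{"tx": -0.0023,"ty": -0.0008,"tz": 0.023,"ax": 0,"ay": 0,"az": 0.3,"gripper": 0.005},{"tx": -0.0023,"ty": -0.0008,"tz": 0.023,"ax": 0,"ay": 0,"az": 0.3,"gripper": 0.005}])

```text
clock: 14.2
eef_pos: [0.5628, -0.2038, 0.1088]
ee_rot: [-2.243, -2.2, -0.0]
force: [-0.3, 0.8, -2.8]
gripper_width: 0.0125
grasp_force: 78.4
```

```bash
cat >> fit.py <<'E'
def circ(f,p,R0,z,lo=.72,hi=1.3):
    p=np.round(p).astype(int); w=int(R0*1.6); g=cv2.cvtColor(f["frame"],cv2.COLOR_RGB2GRAY)[p[1]-w:p[1]+w,p[0]-w:p[0]+w]
    y,x=np.nonzero(cv2.Canny(cv2.GaussianBlur(g,(3,3),0),25,60)); P=np.c_[x,y].astype(float); c=np.array([w,w],float); R=R0
    for i in range(15):
        d=np.linalg.norm(P-c,axis=1); k=((d>lo*R0)&(d<hi*R0)) if i<5 else abs(d-R)<1.5
        s=np.linalg.lstsq(np.c_[2*P[k],np.ones(k.sum())],(P[k]**2).sum(1),rcond=None)[0]; c=s[:2]; R=np.sqrt(s[2]+c@c)
    c=c+p-w; return c,R,k.sum(),onplane(f,c,z)
E
python3 - <<'E'
from fit import *
s=robot.observe(); e=s["eef_pos"]; print(s["clock"],e,s["force"]); delta(s,(.563,-.2036,.1083),89)
F={n:robot.grab_frame(n) for n in("wrist","scene","top")}; pickle.dump(F,open("w9.pkl","wb"))
z=e[2]-.0226; f=F["wrist"]; d=e-np.array([.5637,-.2009,.1318])
for P in((.528,-.1506,.1092),(.5991,-.1517,.1092)):
    c,R,n,X=circ(f,proj(f,P+d)[0],12.7,z); print("hole",c.round(1),R.round(1),n,X.round(4))
hs=cv2.cvtColor(f["frame"],cv2.COLOR_RGB2HSV)
for v in (200,220,240,260):
    q=hs[v,:,1].astype(int); dd=np.abs(np.diff(cv2.blur(q[None].astype(np.float32),(3,1))[0])); L=150+dd[150:220].argmax()+.5; Rr=350+dd[350:430].argmax()+.5
    a,b=onplane(f,(L,v),z),onplane(f,(Rr,v),z); print("edges",v,((a+b)/2)[:2].round(4),round(np.linalg.norm(a-b),4))
# scene view: hole gray patches near predicted near holes, and plate corner
S=F["scene"]; G=cv2.cvtColor(S["frame"],cv2.COLOR_RGB2GRAY)
for P in((.5254,-.2550,z),(.5970,-.2563,z)):
    p=proj(S,P)[0]; x,y=np.round(p).astype(int); print("scene pred",p.round(1)); print(G[y-6:y+7,x-7:x+8])
E
```

```text
14.2 [ 0.56281075 -0.20383078  0.10884482] [-0.2962458   0.8318886  -2.76141746]
at [ 0.5628 -0.2038  0.1088] t [0.0002 0.0002 0.0005] a [ 0.   -0.01 -0.1 ]
hole [203.  168.4] 12.6 89 [ 0.5275 -0.1536  0.0862]
hole [359.4 168.3] 12.8 88 [ 0.5985 -0.1548  0.0862]
edges 200 [ 0.5627 -0.1691] 0.0959
edges 220 [ 0.5625 -0.179 ] 0.0958
edges 240 [ 0.5623 -0.1893] 0.0958
edges 260 [ 0.5621 -0.2   ] 0.0957
scene pred [185.1 322.2]
[[120 119 120 121 139 173 185 186 188 182 184 185 184 183 183]
 [123 124 124 130 158 184 187 186 185 183 186 187 183 183 186]
 [123 125 124 146 174 186 186 186 184 186 187 186 184 183 186]
 [125 124 136 164 184 185 189 198 208 206 193 183 182 184 184]
 [125 131 160 183 184 175 165 173 187 188 190 187 184 184 185]
 [121 141 175 188 175 145 128 134 131 132 152 175 185 183 185]
 [126 162 185 185 164 118 107 120 111 105 129 168 184 186 184]
 [151 181 186 187 167 124 114 119 110 104 140 177 186 182 184]
 [169 187 186 185 181 156 142 134 121 147 168 184 184 184 183]
 [183 185 186 186 186 181 178 173 169 177 182 185 183 183 184]
 [169 180 182 186 186 189 187 185 183 184 
[... 292 characters left out ...]
4 183]
 [183 182 183 180 182 182 183 185 168 163 183 183 183 185 185]
 [183 183 183 180 185 183 187 201 202 193 190 182 185 184 186]
 [183 184 183 185 180 171 160 174 186 192 193 188 185 185 175]
 [182 182 183 185 169 139 123 119 127 140 165 182 185 181 163]
 [183 183 184 184 161 112  95  98 100 105 135 170 183 186 156]
 [183 183 185 182 159 108  99 100 101 105 141 177 183 166 125]
 [209 200 186 196 186 129  98  99  99 121 159 184 194 170 100]
 [213 217 210 212 203 177 161 147 157 171 179 184 181 145 127]
 [191 205 216 220 209 188 182 179 181 185 183 197 174 115 166]
 [175 180 188 195 205 200 185 184 184 185 182 181 147 157 206]
 [171 171 173 174 185 191 184 181 184 184 196 173 143 196 205]]
```

The wrist view puts the hole midpoint at (0.5630, -0.1542), against the threads' midpoint at (0.5630, -0.1535). The yaw matches, and the scene view agrees. The last step is a 0.5 mm trim and settle.

Emit:
move_arm(moves=[{"tx": 0.0005,"ty": 0,"tz": 0.0002,"ax": 0,"ay": 0,"az": 0,"gripper": 0.005},{"tx": 0.0005,"ty": 0,"tz": 0.0002,"ax": 0,"ay": 0,"az": 0,"gripper": 0.005},{"tx": 0.0005,"ty": 0,"tz": 0.0002,"ax": 0,"ay": 0,"az": 0,"gripper": 0.005},{"tx": 0.0005,"ty": 0,"tz": 0.0002,"ax": 0,"ay": 0,"az": 0,"gripper": 0.005}])

```text
clock: 14.75
eef_pos: [0.5628, -0.2033, 0.1086]
ee_rot: [-2.243, -2.2, -0.0]
force: [-0.0, 0.2, -3.4]
gripper_width: 0.0129
grasp_force: 78.4
```

```bash
python3 - <<'E'
from fit import *
s=robot.observe(); e=s["eef_pos"]; f=robot.grab_frame("wrist"); z=e[2]-.0226
print(e,s["force"],s["grasp_force"])
X=[circ(f,p,12.7,z)[3] for p in((203,168.4),(359.4,168.3))]; print(np.round(X,4),np.mean(X,0).round(4))
# parked pin still upright in the notch: dark pixels between expected base and head in the scene view
S=robot.grab_frame("scene"); G=cv2.cvtColor(S["frame"],cv2.COLOR_RGB2GRAY); p=proj(S,[(.5643,-.1113,.085),(.5643,-.1113,.104)]).round().astype(int); print(p.tolist(),[int(G[v,u]) for u,v in p])
ok=abs(np.mean(X,0)[0]-.563)<.0015 and abs(np.mean(X,0)[1]+.1535)<.0015 and abs(e[2]-.1085)<.0015
print("ok",ok)
if ok: print(robot.close_job())
E
```

```text
[ 0.56278659 -0.20333109  0.10862346] [-0.04464137  0.24656538 -3.42760269] 78.41092586517334
[[ 0.528  -0.1523  0.086 ]
 [ 0.5986 -0.1543  0.086 ]] [ 0.5633 -0.1533  0.086 ]
[[233, 271], [232, 266]] [49, 50]
ok True
the job is handed in; nothing more can be done
None
```

The job is handed in at about 15 s: the pin is parked upright in the bracket notch, and the cover is held level about 1 cm above the flange with its holes over the threads to within about 1 mm by my measurement; I viewed 11 pictures, one over the limit of 10.

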